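# Weigh a thread spool under the draught hood

### The arm

A 6-joint arm with a two-finger parallel gripper is mounted at the origin on the work surface; the furniture and walls round the work are solid. World frame = base frame: x ahead of the robot, y to its left, z up, the work surface at z = 0. Lengths are in mm, angles in rad, forces in N, time in s.
With the tool pointing down it reaches from about 350 to 950 mm from the base axis. Payload 17.4 kg.
Tool frame: the origin (TCP) lies at the very end of the fingers, on their centre line; the grasp point (between the pads) lies 19 mm behind it; z points along the fingers, y is the line along which they close (so a half turn about z gives the same grasp; the last joint's range is limited). The gripper opens to 93 mm and grips with 3 to 60 N. Pads are 15 mm wide; open, the fingers measure 128 mm over their backs; the gripper's body (75 mm by 188 mm) begins 65 mm behind the grasp point.
Start: joints at [-1.15, 0.116, 1.442, -0, 1.584, -0.038], TCP at [298.931, -605.205, 218.646] pointing down, gripper open.
Joint ranges: [-2.83, 2.83], [-0.83, 2.19], [0.07, 2.5], [-1.14, 4.28], [0.01, 3], [-2.97, 2.97]. Speed limits (rad/s): [1.89, 1.89, 2.22, 3.14, 3.14, 3.14].

### API

Orientations are given as [roll, pitch, yaw] about the fixed x, y, z axes, in that order (R = Rz(yaw) Ry(pitch) Rx(roll)).
In Python, from rig import robot, snapshot, finish_job gives the robot as it stands. The module is installed in compiled form; this text tells all that it offers.
- The arm moves only by the tool drive_tool, never from a script. Its argument "rows" is a list of rows, each a list of 5 numbers: the shift along the tool's x, y, z in units of 30 mm (1.0 is 30 mm), then the turn about the tool's z in units of 5 degrees (1.0 is 5 degrees), then the finger opening in mm, from 0 to 93. In form: [[x, y, z, spin, fingers], ...]. A call has 1 to 12 rows; each row is the pose to reach, as a shift and turn from the pose commanded when the call began, along the tool's axes at that moment; what a row does not reach only later rows make up. A row lasts 1/10 s, in which the tool goes at most 50 mm and 8.59 degrees, less where a joint would pass 70% of its speed; a pose out of reach is approached as far as the arm can. A call with a gripper value outside its range is refused whole. The fingers move at their own pace and stop on an object; the grip force is fixed at half the most. Time passes only in rows, so rows that repeat a pose let the fingers close. It gives the time, the measured TCP pose, the force, the opening and the grip force at its end, in the units of the state.
- robot.get_obs(): the state, without advancing time (a new reading comes with each control period).
- snapshot(name): name is "side" or "top" or "wrist"; returns a dict with "color" (480x640x3 uint8, blue, green, red), "depth" (480x640 float32, mm along the optical axis (not along the pixel's ray), 0 where there is no reading), "K" (3x3 intrinsics, pixels), "R" (3x3) and "t" (3): a world point X has camera coordinates R X + t. Camera axes: x right, y down, z forward; pixel columns grow to the right and rows downward; lengths in mm; the calibration is good to about 2 mm. A picture is of the moment at which its call begins.
- finish_job(): hands the job in; it is judged then, once.
The state is a dict: "time": time; "joint_positions": joint angles; "qd": joint speeds; "joint_torque": joint torques, N m; "position": TCP position; "ee_rot": TCP orientation; "contact_force": force on the tool from outside, world axes, zero at the start; "wrist_torque": the same for the moment, N m; "gripper_width": finger opening in mm; "grasp_force": force on a finger pad.
Only numpy, scipy, OpenCV 4.12 (cv2) and the standard library are available. Lean on these libraries where they do the work, as an engineer would, in place of code of your own. Each camera call takes 0.05 s, during which the arm holds its last target. There are 200 camera calls.

### The job

Weigh the thread that is left: slide open the ajar glass door on top of the balance's draught hood, stand the upright spool in the middle of the pan without pressing hard on it, slide the door fully shut through its catch, and then press the round key for the reading. The balance only stands there by its weight, so feel for the door's stop and do not shove the balance out of place; leave everything else on the worktop where it is.

Things in the scene. Friction and masses are not known exactly. Their poses are not given: they have to be found in the camera images.
- balance: White 3 kg balance; front at its -x, left +y; origin 2 mm above the worktop, below the pan's middle. Pushed along x with over about 28 N it slides. All in mm in this frame: box x +-86, y +-85, z 52; low console at its right, x -86 to 30, y -81 to -207, z 42, display at its rear (z 52). Glass hood on the box: outside 144 (x) x 161 (y), z 164, clear inside 130 x 132.
- door_pull (a point): Middle of the top of the door's pull, z 185 mm of the balance: an upright grey rib 10 mm thick (x), 50 wide (y), 24 high, on the front edge of the hood's flat glass top door, which slides level along the balance's x. The hood is put on by hand and sits up to 10 mm off centre along x, so the pull stands at x -58 +-10 mm when shut, 132 mm farther back when fully open. It starts 20 to 45 mm open.
- door_contact (a joint): Small sprung plunger in the hood's front bar that the door pushes in over its last 2.5 mm: 0 out, about 0.0025 m when the door is fully shut (over 0.0015 counts as shut). The door runs with 1.5 N friction and has hard stops. A roller catch over the last 7 mm (crest 3.5 mm before shut) takes about 8 N to pass either way, felt before the stop; then it draws the door home.
- pan: Round steel weighing pan, diameter 90 mm, inside the hood. Origin in the middle of its top face, 66 mm above the worktop, 100 mm below the top of the hood. It gives 3 mm on a spring of 3 N/mm, then is rigid; it must not be pressed with over 10 N.
- key_top (a point): Centre of the top of the round key on the console, in front of the display: diameter 26 mm, 52 mm above the worktop, 70 mm to the right of the hood's wall. It goes down 4 mm against a spring, 2.4 N at first and 4.8 N at the bottom, and returns.
- key (a joint): How far the key is pressed: 0 up, 0.004 m fully down; it counts from 0.003.
- spool: Thread spool standing upright on one flange, diameter 29 mm, height 50 mm, 15 to 28 g. Origin in the middle of its underside, z up its axis. It starts on the worktop to the left or right of the balance.
- lying_spool: Another spool, lying on its side on the other side of the balance, 29 mm in diameter, 54 mm long. Bystander. Origin on its underside.
- small_bottle: Small capped bottle, diameter 43 mm, height 96 mm, back left. Bystander. Origin in the middle of its underside.
- candle: Candle in a glass, diameter 76 mm, height 90 mm, back right. Bystander. Origin in the middle of its underside.

How it is judged (in metres and radians):
On the way, in this order (a step that is already met when the one before it is completed fails the run):
1. the spool stands by itself near the middle of the pan (horizontal distance between spool and pan below 0.02 m and z of spool in the frame of pan between -0.003 and 0.003 m and angle between spool's own z axis and vertical below 0.1 rad and linear speed of spool below 0.02 m/s and contact force between the fingers and spool below 0.05 N), for 0.2 s.
2. the key is pressed with the door fully shut and the spool on the pan (value of joint key above 0.003 m and value of joint door_contact above 0.0015 m and horizontal distance between spool and pan below 0.02 m and z of spool in the frame of pan between -0.003 and 0.003 m and angle between spool's own z axis and vertical below 0.1 rad and linear speed of spool below 0.02 m/s), for 0.05 s.
At the end, for the whole second after the job is handed in: The door is fully shut (its contact pressed in by more than 1.5 mm, so it is within about 1 mm of its stop) and the spool stands upright and still on the pan, its axis within 20 mm of the pan's middle (value of joint door_contact above 0.0015 m and horizontal distance between spool and pan below 0.02 m and z of spool in the frame of pan between -0.003 and 0.003 m and angle between spool's own z axis and vertical below 0.1 rad and linear speed of spool below 0.02 m/s); the robot touches nothing.
It fails at once if the balance is shoved more than 2.5 mm (distance of balance from where it was at the start of the episode above 0.0025 m).
It fails at once if the pan is pressed with more than 10 N (contact force between pan and anything else above 10 N).
It fails at once if a bystander is moved more than 3 cm (distance of any of lying_spool, small_bottle, candle from where it was at the start of the episode above 0.03 m).
It also fails if it takes over 72 s, if anything falls off the work surface, if the arm or the gripper's body presses on something with over 40 N, if the wrist force passes 120 N, or if a joint passes its speed limit or range.

## Working session

There is one attempt and no reset: what is moved stays moved. The work goes in short steps, Python scripts to look and compute and a tool call to move; the robot and the scene stay as the last step left them, time stands still between calls to the robot, and variables do not carry over. Pictures are saved under pics/ and viewed, at most 10 in all, crops included, and the job is handed in when it is done.

Besides the shell and the picture viewer there is one more tool, called after ">>>" as name(argument=value, ...) on one line, values as JSON. drive_tool: Moves the arm, as the interface text tells. Its arguments: {"type":"object","properties":{"rows":{"type":"array"}},"required":["rows"]}

```bash
mkdir -p pics; cat > h.py <<'E'
import numpy as np, cv2
from rig import robot, snapshot, finish_job
def cloud(s):
    d=s["depth"]; v,u=np.indices(d.shape); K=s["K"]
    p=np.stack([(u-K[0,2])/K[0,0]*d,(v-K[1,2])/K[1,1]*d,d],-1)
    P=(p-s["t"])@s["R"]; P[d<=0]=np.nan
    return P
E
python3 - <<'E'
from h import *
o=robot.get_obs(); print(o)
for n in("top","side"):
    s=snapshot(n); cv2.imwrite(f"pics/{n}0.png",s["color"]); np.savez(f"{n}0.npz",**s)
    print(n,s["K"].round(1).tolist(),(-s["R"].T@s["t"]).round(0),s["R"].round(2).tolist())
E
```

```text
{'time': 0.0, 'joint_positions': array([-1.14984175e+00,  1.16477172e-01,  1.44225829e+00, -2.09789912e-05,
        1.58401908e+00, -3.78038114e-02]), 'qd': array([ 0.00052337,  0.00090931, -0.00051596,  0.00057861, -0.00091284,
       -0.00017649]), 'joint_torque': array([-1.46135197e-03, -7.21266031e+01, -6.22607231e+01,  7.79465167e-02,
        2.38658069e-02, -4.52515201e-05]), 'position': array([ 298.81214775, -605.02370725,  217.91546324]), 'ee_rot': array([-3.14043080e+00, -2.29509597e-05,  4.58758111e-01]), 'contact_force': array([0.25201641, 0.18123729, 0.23950715]), 'wrist_torque': array([0.00254237, 0.06656992, 0.03179701]), 'grasp_force': 0.0, 'gripper_width': 93.06777816419901}
top [[459.8, 0.0, 317.6], [0.0, 459.8, 238.7], [0.0, 0.0, 1.0]] [ 390.  -27. 1167.] [[0.01, -1.0, 0.02], [-1.0, -0.01, -0.09], [0.09, -0.02, -1.0]]
side [[465.1, 0.0, 325.4], [0.0, 465.1, 243.8], [0.0, 0.0, 1.0]] [1251. -340.  759.] [[0.36, 0.93, -0.0], [0.57, -0.22, -0.79], [-0.74, 0.29, -0.61]]
```

View pics/top0.png

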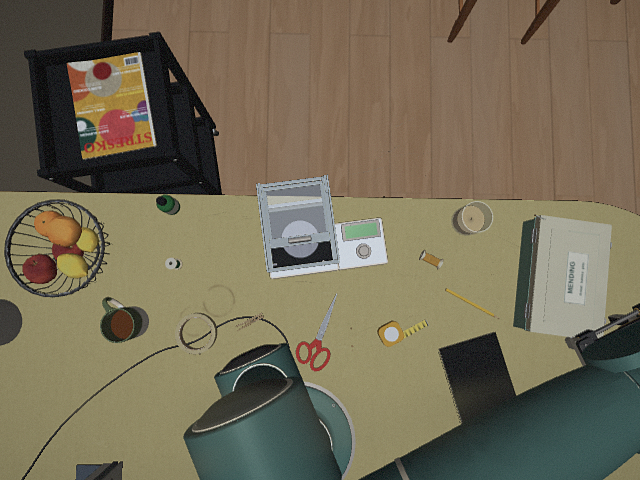

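View pics/side0.png

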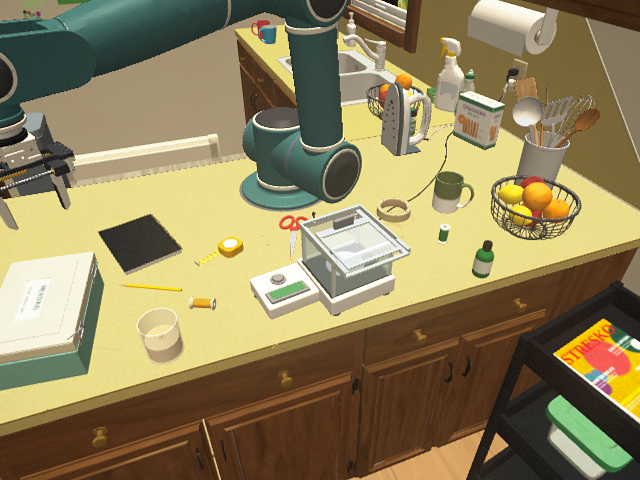

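Top view: upright spool at (173,264), hood about (257–333, 178–272), pull at (300,240), key at (363,252). The lying spool is at (431,259), candle at (474,218), bottle at (167,204).

```bash
python3 - <<'E'
from h import *
s=snapshot("top"); c=s["color"]; P=cloud(s)
cv2.imwrite("pics/crop1.png",cv2.resize(c[170:290,240:400],None,fx=5,fy=5,interpolation=cv2.INTER_CUBIC))
for n,(u,v) in dict(spool=(173,264),key=(363,252),pull=(300,240),disp=(363,230)).items():
    print(n,P[v-1:v+2,u-1:u+2].reshape(-1,3).round(0).tolist()[::4])
# pull points
X=P[170:290,240:400].reshape(-1,3)
for nm,lo,hi,m in(("pull",178,195,8),("top",160,176,8),("console",38,48,8)):
    q=X[(X[:,2]>lo)&(X[:,2]<hi)]
    print(nm,len(q),q.mean(0).round(1),q.min(0).round(0),q.max(0).round(0))
    r=cv2.minAreaRect(q[:,:2].astype(np.float32)); print(r, np.round(cv2.boxPoints(r),0).tolist())
Y=P[250:280,155:190].reshape(-1,3);q=Y[Y[:,2]>44];print("spool",len(q),q.mean(0),q.min(0),q.max(0))
E
```

```text
spool [[431.0, 305.0, 51.0], [428.0, 302.0, 52.0], [426.0, 300.0, 51.0]]
key [[466.0, -154.0, 51.0], [463.0, -156.0, 52.0], [461.0, -159.0, 52.0]]
pull [[481.0, -3.0, 184.0], [478.0, -6.0, 189.0], [477.0, -8.0, 183.0]]
disp [[520.0, -154.0, 52.0], [518.0, -157.0, 49.0], [515.0, -159.0, 49.0]]
pull 108 [480.9  -3.6 185.8] [474. -27. 180.] [487.  20. 190.]
((480.95953369140625, -3.5025901794433594), (9.966207504272461, 48.197330474853516), 9.027870178222656) [[472.0, 20.0], [480.0, -28.0], [490.0, -27.0], [482.0, 21.0]]
top 1834 [517.6   2.2 163. ] [412. -91. 160.] [629.  94. 176.]
((519.2584228515625, 1.6664047241210938), (198.30799865722656, 161.38784790039062), 8.435382843017578) [[409.0, 67.0], [433.0, -93.0], [629.0, -64.0], [606.0, 96.0]]
console 1540 [ 472.9 -149.6   43.5] [ 398. -217.   38.] [552.  71.  48.]
((473.59918212890625, -66.7088623046875), (115.52354431152344, 291.37554931640625), 8.708369255065918) [[394.0, 69.0], [439.0, -219.0], [553.0, -202.0], [509.0, 86.0]]
spool 105 [431.3833685  309.23255208  48.90805477] [418.58683719 295.93940647  44.1423052 ] [445.29002119 323.20705996  54.54560452]
```

View pics/crop1.png

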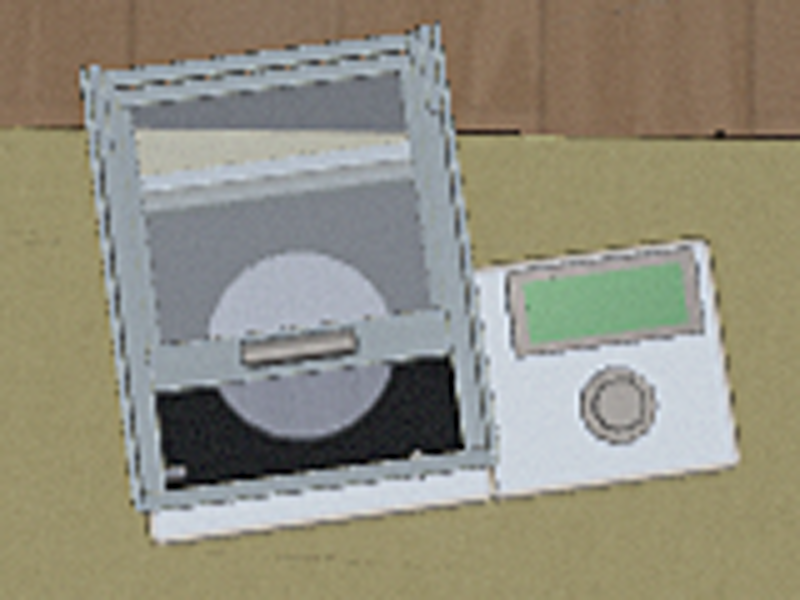

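Crop: pan's centre is at crop (300,345), i.e. pixel (300.2,239). The key is at (618,404), i.e. (363.6,250.8), and the pull sits at (299,346). The door is partly open and lies over the pan.

```bash
cat >> h.py <<'E'
YAW=np.radians(8.7)
def ray(s,u,v,z):
    K=s["K"]; d=s["R"].T@np.array([(u-K[0,2])/K[0,0],(v-K[1,2])/K[1,1],1]); c=-s["R"].T@s["t"]
    return c+d*(z-c[2])/d[2]
def go(T,yaw=YAW):
    "shift in row units from the measured pose"
    o=robot.get_obs(); y=o["ee_rot"][2]; d=np.array(T)-o["position"]
    return np.round([(d[0]*np.cos(y)+d[1]*np.sin(y))/30,(d[0]*np.sin(y)-d[1]*np.cos(y))/30,-d[2]/30,np.degrees(y-yaw)/5],2)
E
python3 - <<'E'
from h import *
s=dict(np.load("top0.npz"))
pan=ray(s,300.2,239,66); key=ray(s,363.6,250.8,52); print(pan,key)
B=np.array([[np.cos(YAW),np.sin(YAW)],[-np.sin(YAW),np.cos(YAW)]])
pull=np.array([481,-3.6])
for n,p in dict(key=key[:2],pull=pull,hood=np.array([519.3,1.7]),con=np.array([394,69])).items(): print(n,(B@(p-pan[:2])).round(1))
pre=pull-B[0]*45
for z in(215,172): print(pre,go([*pre,z]))
E
```

```text
[491.71094903  -3.47008458  66.        ] [ 466.29872992 -157.79070108   52.        ]
key [ -48.5 -148.7]
pull [-10.6   1.5]
hood [28.1  0.9]
con [-85.6  86.4]
[436.51777509 -10.40673691] [ 12.89 -15.74   0.1    3.52]
[436.51777509 -10.40673691] [ 12.89 -15.74   1.54   3.52]
```

>>> drive_tool(rows=[[1.1,-1.3,0,0.4,0],[2.2,-2.7,0,0.9,0],[3.3,-4.0,0,1.3,0],[4.4,-5.4,0,1.7,0],[5.5,-6.7,0,2.1,0],[6.6,-8.0,0,2.5,0],[7.7,-9.4,0,2.9,0],[8.8,-10.7,0,3.3,0],[9.9,-12.0,0,3.52,0],[11,-13.4,0,3.52,0],[12,-14.6,0,3.52,0],[12.89,-15.74,0,3.52,0]])

```text
time: 1.35
position: [434.2, -18.7, 218.8]
ee_rot: [3.141, -0.001, 0.151]
contact_force: [1.2, 0.0, 0.2]
gripper_width: 2.7
grasp_force: 0.0
```

>>> drive_tool(rows=[[0,0,0,0,0],[0,0,0,0,0]])

```text
time: 1.55
position: [434.3, -19.7, 218.5]
ee_rot: [3.141, 0.0, 0.155]
contact_force: [0.4, 0.4, -0.2]
gripper_width: 0.4
grasp_force: 0.0
```

```bash
python3 - <<'E'
from h import *
print(go([436.5,-10.4,172]))
s=snapshot("wrist"); cv2.imwrite("pics/w1.png",s["color"]); s=snapshot("top");X=cloud(s)[170:290,240:400].reshape(-1,3)
E
```

```text
[ 0.12 -0.3   1.55  0.03]
```

View pics/w1.png

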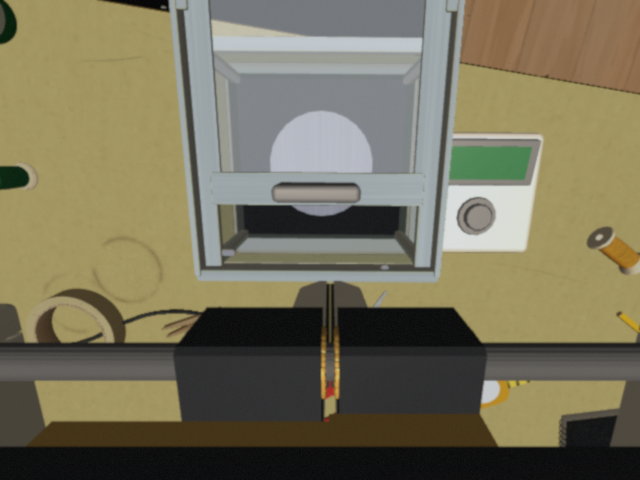

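Wrist view: the closed fingers point just in front of the hood's front bar, and the pull at (316,192) lies ahead, nearly aligned.

>>> drive_tool(rows=[[0.1,-0.3,0,0,0],[0.1,-0.3,0.7,0,0],[0.1,-0.3,1.4,0,0],[0.1,-0.3,1.4,0,0],[0.1,-0.3,1.4,0,0],[0.3,-0.3,1.4,0,0],[0.5,-0.3,1.4,0,0],[0.7,-0.3,1.4,0,0],[0.9,-0.3,1.4,0,0],[1.05,-0.3,1.4,0,0],[1.2,-0.3,1.4,0,0],[1.35,-0.3,1.4,0,0]])

```text
time: 2.85
position: [473.3, -5.7, 176.6]
ee_rot: [-3.142, 0.0, 0.152]
contact_force: [-1.3, -1.0, 0.7]
gripper_width: 0.2
grasp_force: 0.9
```

>>> drive_tool(rows=[[0.15,0,0,0,0],[0.3,0,0,0,0],[0.45,0,0,0,0],[0.6,0,0,0,0],[0.75,0,0,0,0],[0.9,0,0,0,0]])

```text
time: 3.45
position: [500.1, -1.7, 176.6]
ee_rot: [3.141, 0.0, 0.152]
contact_force: [-1.0, -1.4, -0.6]
gripper_width: 0.2
grasp_force: 0.9
```

```bash
python3 - <<'E'
from h import *
def bal(p): p=np.array(p)[:2]-[491.7,-3.5]; c,s=np.cos(YAW),np.sin(YAW); return (p[0]*c+p[1]*s).round(1),(-p[0]*s+p[1]*c).round(1)
o=robot.get_obs(); print(bal(o["position"]),o["contact_force"])
s=snapshot("wrist"); P=cloud(s); q=P[(P[...,2]>181)&(P[...,2]<192)&(abs(P[...,1])<60)]; print(len(q),q.mean(0),bal(q.mean(0)))
cv2.imwrite("pics/w2.png",s["color"])
E
```

```text
(np.float64(8.5), np.float64(0.5)) [-1.04695576 -1.35735635 -0.63042307]
2721 [514.457991     0.93986122 186.33896587] (np.float64(23.2), np.float64(0.9))
```

View pics/w2.png

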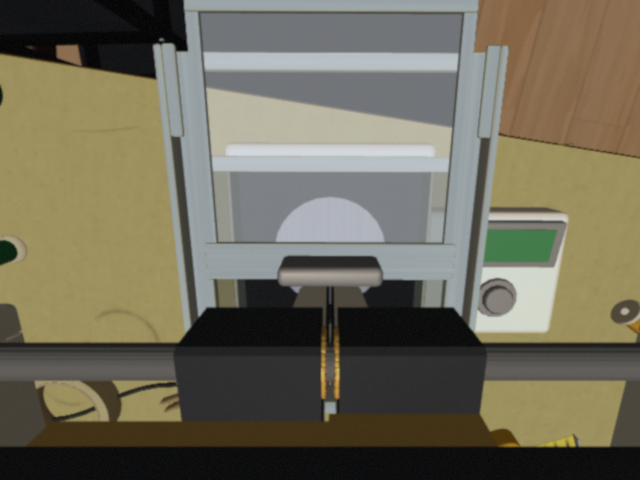

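The pull (331,272) moves with the fingers, 15 mm ahead of the TCP. I push on, staying short of the rear stop.

>>> drive_tool(rows=[[0.2,0,0,0,0],[0.4,0,0,0,0],[0.6,0,0,0,0],[0.8,0,0,0,0],[1.0,0,0,0,0],[1.2,0,0,0,0],[1.3,0,0,0,0],[1.4,0,0,0,0],[1.0,0,0,0,0],[1.0,0,-1.5,0,50],[1.0,0,-2.5,0,60]])

```text
time: 4.6
position: [528.4, 2.9, 253.6]
ee_rot: [-3.141, -0.001, 0.152]
contact_force: [1.0, -0.6, 1.8]
gripper_width: 12.0
grasp_force: 0.0
```

```bash
python3 - <<'E'
from h import *
s=dict(np.load("top0.npz"))
from scipy.ndimage import label
P=cloud(s); Y=P[250:280,155:190]; m=np.nan_to_num(Y[...,2])>25
v,u=np.nonzero(m); print(u.min()+155,u.max()+155,v.min()+250,v.max()+250)
q=Y[np.nan_to_num(Y[...,2])>46.5]; print("top",np.median(q,0),q.min(0),q.max(0))
print(s["color"][264,160:188].sum(1))
print(go([431.5,309,215]),robot.get_obs()["contact_force"])
E
```

```text
165 178 257 268
top [430.91229236 308.85639215  49.51321965] [418.59808616 295.10443872  46.58161018] [445.33181145 322.49147666  53.31917268]
[391 400 393 393 389 485 504 502 531 300 116 275 509 499 516 532 455 128
  65  42 384 455 355 389 402 405 398 401]
[ -1.65 -10.57   1.29  -0.  ] [ 1.00947993 -0.59310173  1.83063679]
```

>>> drive_tool(rows=[[-0.2,-1.4,0,0,65],[-0.4,-2.8,0,0,65],[-0.6,-4.2,0,0,65],[-0.9,-5.6,0,0,65],[-1.1,-7.0,0,0,65],[-1.3,-8.4,0,0,65],[-1.5,-9.6,0,0,65],[-1.65,-10.57,0.8,0,65],[-1.65,-10.57,1.8,0,65],[-1.65,-10.57,2.8,0,65],[-1.65,-10.57,3.5,0,65],[-1.65,-10.57,3.5,0,65]])

```text
time: 5.8
position: [430.9, 307.9, 144.0]
ee_rot: [3.14, 0.004, 0.152]
contact_force: [0.1, 0.4, -0.2]
gripper_width: 65.1
grasp_force: 0.0
```

```bash
python3 - <<'E'
from h import *
s=snapshot("wrist"); P=cloud(s); o=robot.get_obs()
m=(P[...,2]>44)&(P[...,2]<56)&(np.hypot(P[...,0]-431,P[...,1]-309)<35)
q=P[m]; print(len(q),q.min(0),q.max(0),cv2.minEnclosingCircle(q[:,:2].astype(np.float32)))
print(o["position"],go([431.5,309,25]))
cv2.imwrite("pics/w3.png",s["color"])
E
```

```text
1010 [416.48644819 295.38410533  44.14657034] [445.18790825 323.80095986  51.69696886] ((430.8658752441406, 309.6673583984375), 14.431528091430664)
[431.71118204 308.34301943 146.18020606] [-0.   -0.02  4.04 -0.  ]
```

View pics/w3.png

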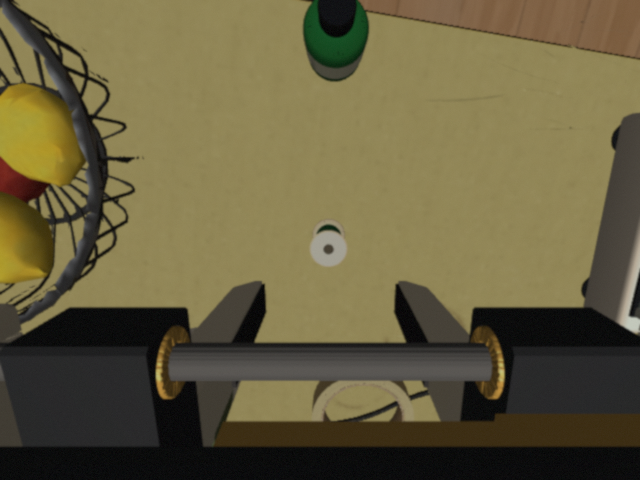

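The spool (329,248) is upright and centred between the fingers. I descend and grip it high.

>>> drive_tool(rows=[[0,-0.04,1.3,0,60],[-0.01,-0.04,2.6,0,60],[-0.02,-0.04,3.6,0,60],[-0.02,-0.04,4.0,0,60],[-0.02,-0.04,4.04,0,50],[-0.02,-0.04,4.04,0,40],[-0.02,-0.04,4.04,0,30],[-0.02,-0.04,4.04,0,24],[-0.02,-0.04,4.04,0,20],[-0.02,-0.04,4.04,0,20],[-0.02,-0.04,4.04,0,20],[-0.02,-0.04,4.04,0,20]])

```text
time: 7.05
position: [432.3, 310.3, 26.6]
ee_rot: [-3.141, -0.002, 0.152]
contact_force: [-0.4, -0.5, 7.0]
gripper_width: 28.3
grasp_force: 30.0
```

>>> drive_tool(rows=[[0,0,0,0,20],[0,0,0,0,20]])

```text
time: 7.25
position: [432.3, 310.3, 26.6]
ee_rot: [-3.141, -0.001, 0.152]
contact_force: [-0.6, -1.0, 7.0]
gripper_width: 28.7
grasp_force: 30.0
```

```bash
python3 - <<'E'
from h import *
o=robot.get_obs(); print(o["position"],o["gripper_width"],o["grasp_force"],go([491.7,-3.5,235]))
E
```

```text
[432.29536679 310.26261808  26.59077673] 28.659179892978333 29.99933034181595 [ 0.38 10.64 -6.95 -0.  ]
```

>>> drive_tool(rows=[[0,0,-0.6,0,20],[0,0,-2.0,0,20],[0,0,-3.5,0,20],[0,0,-5.0,0,20],[0,0,-6.2,0,20],[0,0.6,-6.95,0,20],[0.05,1.8,-6.95,0,20],[0.1,3.0,-6.95,0,20],[0.15,4.2,-6.95,0,20],[0.2,5.4,-6.95,0,20],[0.25,6.6,-6.95,0,20],[0.3,7.8,-6.95,0,20]])

```text
time: 8.45
position: [476.0, 78.6, 234.4]
ee_rot: [-3.142, -0.001, 0.152]
contact_force: [0.4, 0.8, -1.3]
gripper_width: 28.2
grasp_force: 30.0
```

>>> drive_tool(rows=[[0.02,1.0,0,0,20],[0.05,2.0,0,0,20],[0.07,2.6,0,0,20],[0.08,2.8,0,0,20],[0.08,2.84,0,0,20],[0.08,2.84,0,0,20],[0.08,2.84,0,0,20]])

```text
time: 9.15
position: [491.2, -3.0, 234.0]
ee_rot: [-3.141, -0.0, 0.153]
contact_force: [-1.1, -0.1, 0.7]
gripper_width: 28.2
grasp_force: 30.0
```

```bash
python3 - <<'E'
from h import *
o=robot.get_obs(); print(o["position"],o["gripper_width"],o["grasp_force"],o["contact_force"],go([491.7,-3.5,93]))
s=snapshot("wrist"); P=cloud(s); c=s["color"]
cv2.imwrite("pics/w4.png",c)
E
```

```text
[491.15342292  -3.03250843 234.02668983] 28.15583242205818 29.99096542596817 [-1.07408455 -0.06510446  0.66526361] [0.02 0.02 4.7  0.01]
```

View pics/w4.png

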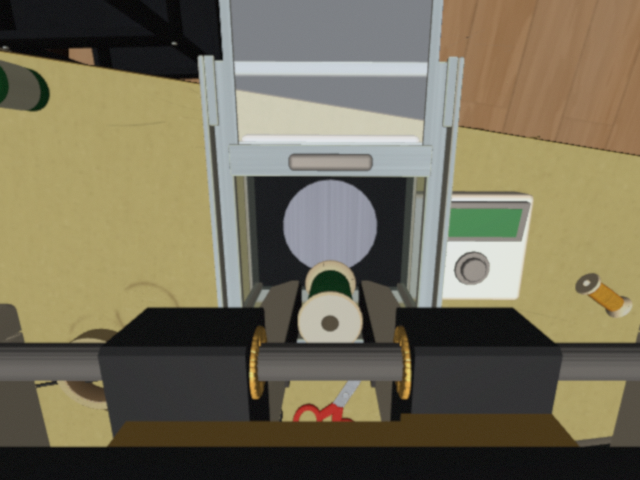

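The spool is held upright and the pan is in full view, its centre at (330.5,225). The pull (330,162) stands clear behind. A quick cross-check of the pan and the spool's underside follows.

```bash
python3 - <<'E'
from h import *
s=snapshot("wrist"); P=cloud(s)
print("pan",ray(s,330.5,225,66),P[215:235:5,320:340:5].reshape(-1,3)[:,2].round(1))
q=P[155:170,300:360].reshape(-1,3);q=q[(q[:,2]>180)&(q[:,2]<192)];print("pull",q.mean(0))
q=P[295:345,300:360].reshape(-1,3); q=q[(q[:,2]>240)&(q[:,2]<275)];print("spooltop",np.median(q,0),q.min(0),q.max(0))
E
```

```text
pan [495.25663778  -2.76082235  66.        ] [65.9 64.5 66.2 65.5 66.1 64.5 66.7 65.3 66.2 66.2 64.  65.  64.8 65.2
 66.2 66. ]
pull [556.30554566   7.54980297 186.67480343]
spooltop [490.89380388  -2.70303764 257.21176752] [478.32299    -16.82893223 240.07603983] [503.72876865  12.18044385 259.14266899]
```

>>> drive_tool(rows=[[0.06,0.02,0.5,0,20],[0.06,0.02,1.5,0,20],[0.06,0.02,2.5,0,20],[0.06,0.02,3.4,0,20],[0.06,0.02,4.0,0,20],[0.06,0.02,4.3,0,20],[0.06,0.02,4.4,0,20],[0.06,0.02,4.45,0,20],[0.06,0.02,4.5,0,20],[0.06,0.02,4.5,0,20],[0.06,0.02,4.5,0,20]])

```text
time: 10.35
position: [493.3, -4.2, 99.5]
ee_rot: [3.141, -0.001, 0.152]
contact_force: [-0.0, -0.1, 0.3]
gripper_width: 28.2
grasp_force: 30.0
```

>>> drive_tool(rows=[[0,0,0.03,0,20],[0,0,0.06,0,20],[0,0,0.09,0,20],[0,0,0.09,0,20]])

```text
time: 10.75
position: [493.0, -4.2, 96.1]
ee_rot: [-3.142, 0.0, 0.152]
contact_force: [0.8, 0.6, -0.5]
gripper_width: 28.6
grasp_force: 30.0
```

>>> drive_tool(rows=[[0,0,0.02,0,20],[0,0,0.04,0,20],[0,0,0.04,0,20]])

```text
time: 11.05
position: [493.1, -4.2, 95.0]
ee_rot: [-3.142, 0.0, 0.152]
contact_force: [0.1, -0.2, -0.6]
gripper_width: 28.3
grasp_force: 30.0
```

>>> drive_tool(rows=[[0,0,0.02,0,20],[0,0,0.03,0,20],[0,0,0.03,0,20]])

```text
time: 11.35
position: [493.1, -4.2, 94.1]
ee_rot: [-3.142, 0.0, 0.152]
contact_force: [-0.8, 0.8, 0.4]
gripper_width: 28.5
grasp_force: 30.0
```

>>> drive_tool(rows=[[0,0,0.01,0,20],[0,0,0.03,0,20],[0,0,0.03,0,20]])

```text
time: 11.65
position: [493.1, -4.2, 93.2]
ee_rot: [-3.142, 0.0, 0.152]
contact_force: [-1.0, -0.8, 0.3]
gripper_width: 28.2
grasp_force: 30.0
```

>>> drive_tool(rows=[[0,0,0.02,0,20],[0,0,0.02,0,20]])

```text
time: 11.85
position: [493.1, -4.2, 92.6]
ee_rot: [-3.142, 0.0, 0.152]
contact_force: [-1.2, -0.2, -0.5]
gripper_width: 28.1
grasp_force: 30.0
```

>>> drive_tool(rows=[[0,0,0.02,0,20],[0,0,0.02,0,20]])

```text
time: 12.05
position: [493.1, -4.2, 92.0]
ee_rot: [3.142, 0.0, 0.152]
contact_force: [-0.3, -0.0, 0.1]
gripper_width: 28.1
grasp_force: 30.0
```

>>> drive_tool(rows=[[0,0,0.02,0,20],[0,0,0.02,0,20],[0,0,0.02,0,20]])

```text
time: 12.35
position: [493.1, -4.2, 91.6]
ee_rot: [3.142, -0.0, 0.152]
contact_force: [-0.2, -0.6, 1.5]
gripper_width: 28.2
grasp_force: 30.0
```

>>> drive_tool(rows=[[0,0,0.02,0,20],[0,0,0.02,0,20],[0,0,0.02,0,20]])

```text
time: 12.65
position: [493.2, -4.2, 91.0]
ee_rot: [3.142, -0.0, 0.152]
contact_force: [-0.4, 0.1, 3.0]
gripper_width: 28.3
grasp_force: 30.0
```

Contact felt at about 3 N. I ease off a little, open and rise.

>>> drive_tool(rows=[[0,0,-0.02,0,20],[0,0,-0.02,0,29],[0,0,-0.02,0,33],[0,0,-0.02,0,40],[0,0,-0.02,0,48],[0,0,-0.02,0,50],[0,0,-0.02,0,50],[0,0,-0.02,0,50],[0,0,-0.02,0,50],[0,0,-0.02,0,50]])

```text
time: 13.65
position: [493.1, -4.2, 91.4]
ee_rot: [3.142, -0.0, 0.152]
contact_force: [0.5, -0.6, -0.4]
gripper_width: 50.3
grasp_force: 0.0
```

>>> drive_tool(rows=[[0,0,-0.3,0,50],[0,0,-0.8,0,50],[0,0,-1.5,0,50],[0,0,-2.5,0,50],[0,0,-3.7,0,50],[0,0,-4.8,0,20],[0,0,-5.0,0,0],[0,0,-5.0,0,0]])

```text
time: 14.45
position: [493.5, -4.2, 243.5]
ee_rot: [3.141, -0.003, 0.152]
contact_force: [-0.3, 0.5, 0.0]
gripper_width: 30.7
grasp_force: 0.0
```

```bash
python3 - <<'E'
from h import *
o=robot.get_obs(); print(o["position"],o["gripper_width"])
s=snapshot("wrist"); P=cloud(s); cv2.imwrite("pics/w5.png",s["color"])
q=P[(P[...,2]>181)&(P[...,2]<192)&(P[...,0]>520)&(abs(P[...,1])<60)]; print("pull",q.mean(0),len(q))
pb=np.array([491.7,-3.5]); bx=np.array([np.cos(YAW),np.sin(YAW)])
pull=q.mean(0)[:2]; print("pull bx",(pull-pb)@bx); T=pull+bx*26; print(T,go([*T,215]))
q=P[(P[...,2]>110)&(P[...,2]<122)&(np.hypot(P[...,0]-493,P[...,1]+4)<30)];print("spool",len(q),q.mean(0) if len(q) else 0)
E
```

```text
[493.4650384   -4.19711074 243.45415115] 30.717977407441005
pull [556.29517536   7.34176834 186.44811694] 1260
pull bx 65.49187073331787
[581.99601642  11.27454967] [ 3.01 -0.06  0.89 -0.  ]
spool 808 [491.70543283  -4.04902335 115.37359034]
```

View pics/w5.png

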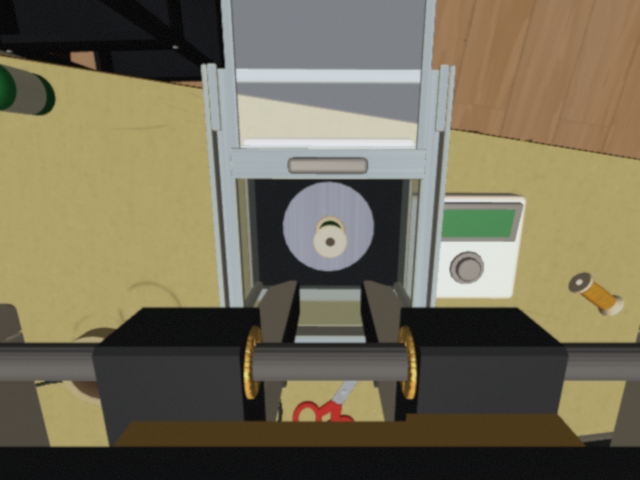

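Spool stands centred at (330,240). I move behind the pull (328,165), then push it shut.

>>> drive_tool(rows=[[0.8,-0.06,0,0,0],[2.0,-0.06,0,0,0],[3.0,-0.06,0,0,0],[3.2,-0.06,0.3,0,0],[3.2,-0.06,1.2,0,0],[3.2,-0.06,2.0,0,0],[3.2,-0.06,2.2,0,0],[3.2,-0.06,2.2,0,0],[3.2,-0.06,2.2,0,0],[3.0,-0.06,2.2,0,0],[2.8,-0.06,2.2,0,0],[2.65,-0.06,2.2,0,0]])

```text
time: 15.7
position: [570.9, 9.5, 176.1]
ee_rot: [3.141, -0.001, 0.152]
contact_force: [-0.0, 0.8, 0.7]
gripper_width: 0.4
grasp_force: 0.0
```

>>> drive_tool(rows=[[-0.15,0,0,0,0],[-0.35,0,0,0,0],[-0.6,0,0,0,0],[-0.9,0,0,0,0],[-1.2,0,0,0,0],[-1.5,0,0,0,0],[-1.8,0,0,0,0],[-2.1,0,0,0,0],[-2.4,0,0,0,0],[-2.6,0,0,0,0]])

```text
time: 16.7
position: [493.5, -2.3, 175.4]
ee_rot: [-3.142, 0.0, 0.152]
contact_force: [2.8, 1.2, -0.2]
gripper_width: 0.6
grasp_force: 0.9
```

```bash
python3 - <<'E'
from h import *
o=robot.get_obs(); pb=np.array([491.7,-3.5]); bx=np.array([np.cos(YAW),np.sin(YAW)])
print((o["position"][:2]-pb)@bx)
s=snapshot("top"); P=cloud(s)[170:290,240:400].reshape(-1,3); q=P[(P[:,2]>181)&(P[:,2]<192)&(P[:,0]<500)]
if len(q): print(len(q),((q[:,:2]-pb)@bx).mean())
E
```

```text
1.9292624426217644
```

>>> drive_tool(rows=[[-0.2,0,0,0,0],[-0.35,0,0,0,0],[-0.5,0,0,0,0],[-0.6,0,0,0,0],[-0.7,0,0,0,0],[-0.75,0,0,0,0],[-0.8,0,0,0,0],[-0.8,0,0,0,0]])

```text
time: 17.55
position: [470.4, -5.8, 175.4]
ee_rot: [3.142, 0.0, 0.152]
contact_force: [-0.4, -0.1, 0.3]
gripper_width: 0.0
grasp_force: 0.0
```

>>> drive_tool(rows=[[-0.03,0,0,0,0],[-0.06,0,0,0,0],[-0.09,0,0,0,0],[-0.09,0,0,0,0]])

```text
time: 17.95
position: [467.8, -6.2, 175.4]
ee_rot: [3.142, 0.0, 0.152]
contact_force: [-0.2, -0.7, -0.5]
gripper_width: 0.7
grasp_force: 0.2
```

>>> drive_tool(rows=[[-0.03,0,0,0,0],[-0.06,0,0,0,0],[-0.06,0,0,0,0]])

```text
time: 18.25
position: [466.0, -6.5, 175.4]
ee_rot: [3.142, 0.0, 0.152]
contact_force: [0.4, -0.2, 0.3]
gripper_width: 0.4
grasp_force: 0.1
```

>>> drive_tool(rows=[[-0.03,0,0,0,0],[-0.06,0,0,0,0],[-0.06,0,0,0,0]])

```text
time: 18.55
position: [464.2, -6.8, 175.5]
ee_rot: [-3.142, 0.0, 0.152]
contact_force: [0.7, -0.1, 0.2]
gripper_width: 0.2
grasp_force: 0.1
```

>>> drive_tool(rows=[[-0.03,0,0,0,0],[-0.06,0,0,0,0],[-0.09,0,0,0,0],[-0.09,0,0,0,0]])

```text
time: 18.95
position: [461.6, -7.2, 175.5]
ee_rot: [-3.142, 0.0, 0.152]
contact_force: [0.0, 0.3, -0.1]
gripper_width: 0.3
grasp_force: 0.1
```

>>> drive_tool(rows=[[-0.02,0,0,0,0],[-0.04,0,0,0,0],[-0.06,0,0,0,0]])

```text
time: 19.25
position: [459.9, -7.4, 175.5]
ee_rot: [3.142, -0.0, 0.152]
contact_force: [0.9, 0.1, -0.2]
gripper_width: 0.5
grasp_force: 0.8
```

>>> drive_tool(rows=[[-0.02,0,0,0,0],[-0.04,0,0,0,0],[-0.04,0,0,0,0]])

```text
time: 19.55
position: [459.0, -7.6, 175.5]
ee_rot: [-3.142, -0.001, 0.152]
contact_force: [5.4, 1.7, -1.8]
gripper_width: 0.6
grasp_force: 2.7
```

>>> drive_tool(rows=[[-0.02,0,0,0,0],[-0.04,0,0,0,0],[-0.04,0,0,0,0]])

```text
time: 19.85
position: [457.9, -7.7, 175.5]
ee_rot: [3.142, -0.001, 0.152]
contact_force: [4.9, 0.2, -1.5]
gripper_width: 0.5
grasp_force: 2.4
```

>>> drive_tool(rows=[[-0.02,0,0,0,0],[-0.04,0,0,0,0],[-0.04,0,0,0,0]])

```text
time: 20.15
position: [456.4, -7.9, 175.5]
ee_rot: [-3.142, -0.0, 0.152]
contact_force: [2.4, 1.1, -0.3]
gripper_width: 0.8
grasp_force: 1.7
```

>>> drive_tool(rows=[[-0.02,0,0,0,0],[-0.04,0,0,0,0],[-0.04,0,0,0,0]])

```text
time: 20.45
position: [455.0, -8.2, 175.5]
ee_rot: [-3.142, 0.0, 0.152]
contact_force: [1.5, 1.7, -0.2]
gripper_width: 0.3
grasp_force: 0.9
```

>>> drive_tool(rows=[[-0.02,0,0,0,0],[-0.04,0,0,0,0],[-0.04,0,0,0,0]])

```text
time: 20.75
position: [453.8, -8.4, 175.4]
ee_rot: [3.142, 0.0, 0.152]
contact_force: [0.3, 1.0, 0.4]
gripper_width: 0.4
grasp_force: 0.1
```

>>> drive_tool(rows=[[-0.02,0,0,0,0],[-0.04,0,0,0,0],[-0.04,0,0,0,0]])

```text
time: 21.05
position: [452.8, -8.6, 175.4]
ee_rot: [3.142, -0.0, 0.152]
contact_force: [1.6, 1.0, -0.1]
gripper_width: 0.7
grasp_force: 1.0
```

>>> drive_tool(rows=[[-0.02,0,0,0,0],[-0.04,0,0,0,0],[-0.04,0,0,0,0]])

```text
time: 21.35
position: [452.6, -8.6, 175.5]
ee_rot: [3.141, -0.003, 0.152]
contact_force: [13.9, 1.9, -5.2]
gripper_width: 0.4
grasp_force: 6.9
```

The stop is felt (14 N, no travel), so the door is shut. I back off, rise and go to the key.

>>> drive_tool(rows=[[0.3,0,0,0,0],[0.5,0,0,0,0],[0.5,0,-0.8,0,0],[0.5,0,-1.5,0,0],[0.5,0,-1.5,0,0]])

```text
time: 21.85
position: [467.4, -6.5, 223.0]
ee_rot: [3.141, -0.003, 0.152]
contact_force: [-0.0, -0.1, -0.1]
gripper_width: 0.4
grasp_force: 0.0
```

```bash
python3 - <<'E'
from h import *
print(go([430,-157.8,220]),go([466.3,-157.8,220]))
E
```

```text
[-2.   4.8  0.1 -0. ] [-0.8   4.98  0.1  -0.  ]
```

>>> drive_tool(rows=[[-0.5,1.2,0,0,0],[-1.0,2.4,0,0,0],[-1.5,3.6,0,0,0],[-2.0,4.8,0,0,0],[-2.0,4.8,0,0,0],[-2.0,4.8,0,0,0]])

```text
time: 22.45
position: [428.7, -158.3, 219.7]
ee_rot: [-3.141, 0.001, 0.15]
contact_force: [-0.4, -0.3, -0.4]
gripper_width: 0.3
grasp_force: 0.0
```

```bash
python3 - <<'E'
from h import *
s=snapshot("wrist"); P=cloud(s); cv2.imwrite("pics/w6.png",s["color"])
m=(P[...,2]>47.5)&(P[...,2]<57)&(np.hypot(P[...,0]-466,P[...,1]+157)<26)
q=P[m]; print(len(q),q.mean(0),np.median(q[:,2]),cv2.minEnclosingCircle(q[:,:2].astype(np.float32)))
q=P[(P[...,2]>181)&(P[...,2]<192)&(abs(P[...,1])<60)]; print("pull",q.mean(0) if len(q) else 0,len(q))
print(robot.get_obs()["position"])
E
```

```text
690 [ 468.16399319 -157.31177121   51.13266338] 51.60379679073213 ((467.8438415527344, -157.44586181640625), 17.71100425720215)
pull [440.018933   -12.04001533 186.10863666] 1577
[ 428.90236332 -157.58621415  219.83947822]
```

View pics/w6.png

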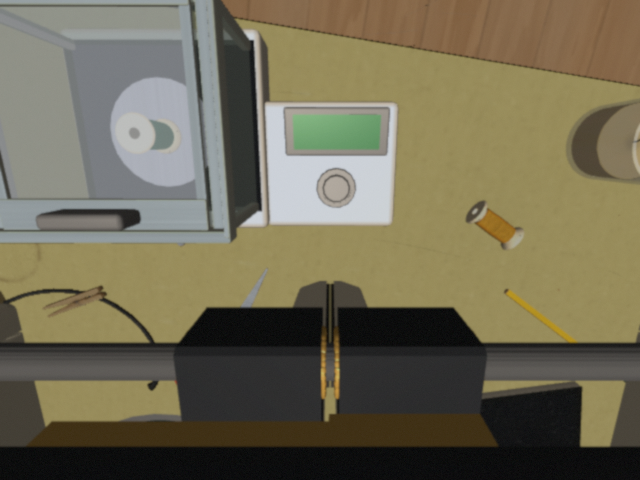

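The door is shut and the spool stands on the pan. The key is at (336,188). The body is 188 mm wide and would strike the hood, so I turn 90° first, with the camera away from the hood.

>>> drive_tool(rows=[[0.1,0,0,1.6,0],[0.2,0,0,3.2,0],[0.3,0,0,4.8,0],[0.4,0,0,6.4,0],[0.5,0,0,8.0,0],[0.6,0,0,9.6,0],[0.7,0,0,11.2,0],[0.8,0,0,12.8,0],[0.9,0,0,14.4,0],[1.0,0,0,16.0,0],[1.1,0,0,17.6,0],[1.1,0,0,18,0]])

```text
time: 23.7
position: [462.1, -151.4, 220.1]
ee_rot: [3.141, 0.0, -1.422]
contact_force: [0.5, 0.2, 0.0]
gripper_width: 0.5
grasp_force: 0.0
```

```bash
python3 - <<'E'
from h import *
o=robot.get_obs(); print(o["position"],o["ee_rot"],o["joint_positions"].round(2))
print(go([463.5,-158,70],YAW-np.pi/2))
E
```

```text
[ 462.10883007 -151.39074364  220.07520107] [ 3.14119040e+00  4.48657502e-04 -1.42242160e+00] [-0.37 -0.3   1.83  0.    1.62  2.62]
[ 0.22 -0.01  5.   -0.04]
```

>>> drive_tool(rows=[[0.22,0,0.5,0,0],[0.22,0,1.6,0,0],[0.22,0,2.8,0,0],[0.22,0,4.0,0,0],[0.22,0,4.8,0,0],[0.22,0,5.2,0,0],[0.22,0,5.4,0,0],[0.22,0,5.5,0,0],[0.22,0,5.5,0,0]])

```text
time: 24.6
position: [462.9, -159.4, 56.0]
ee_rot: [-3.141, -0.0, -1.419]
contact_force: [-0.5, -0.3, -0.9]
gripper_width: 0.7
grasp_force: 0.0
```

>>> drive_tool(rows=[[0,0,0.04,0,0],[0,0,0.08,0,0],[0,0,0.12,0,0],[0,0,0.12,0,0]])

```text
time: 25.0
position: [462.7, -159.5, 52.1]
ee_rot: [-3.141, -0.0, -1.419]
contact_force: [0.9, -0.2, 2.9]
gripper_width: -0.0
grasp_force: 1.1
```

Key touched at z ≈ 52, so I press about 4 mm.

>>> drive_tool(rows=[[0,0,0.05,0,0],[0,0,0.1,0,0],[0,0,0.13,0,0],[0,0,0.15,0,0],[0,0,0.15,0,0]])

```text
time: 25.5
position: [462.8, -159.5, 48.2]
ee_rot: [-3.141, -0.0, -1.419]
contact_force: [-2.9, 0.9, 12.0]
gripper_width: 0.7
grasp_force: 5.9
```

>>> drive_tool(rows=[[0,0,0.02,0,0],[0,0,0.03,0,0],[0,0,0.03,0,0],[0,0,0.03,0,0]])

```text
time: 25.9
position: [462.8, -159.5, 48.0]
ee_rot: [-3.141, -0.0, -1.419]
contact_force: [-8.5, 2.9, 21.7]
gripper_width: 1.0
grasp_force: 10.9
```

The key is at its bottom. I rise clear and check.

>>> drive_tool(rows=[[0,0,-0.2,0,0],[0,0,-0.8,0,0],[0,0,-2.0,0,0],[0,0,-3.4,0,0],[0,0,-4.8,0,0],[0,0,-5.8,0,0],[-0.2,0,-6.2,-1.6,0],[-1.0,0,-6.2,-2,0],[1.5,0,-6.2,-2,0],[3,0,-6.2,-2,0],[3,0,-6.2,-2,0]])

```text
time: 27.0
position: [476.1, -250.9, 231.7]
ee_rot: [3.141, 0.0, -1.245]
contact_force: [0.4, -0.6, 0.7]
gripper_width: 0.7
grasp_force: 0.0
```

```bash
python3 - <<'E'
from h import *
s=snapshot("side"); cv2.imwrite("pics/s9.png",cv2.resize(s["color"][190:330,220:440],None,fx=3.5,fy=3.5))
t=snapshot("top"); P=cloud(t)[170:290,240:400].reshape(-1,3); q=P[(P[:,2]>181)&(P[:,2]<192)&(abs(P[:,1]+12)<40)]
print(len(q),q.mean(0) if len(q) else 0, robot.get_obs()["position"])
E
```

```text
105 [439.03259801 -10.50553369 185.92652964] [ 475.93409867 -250.31902901  231.40049619]
```

View pics/s9.png

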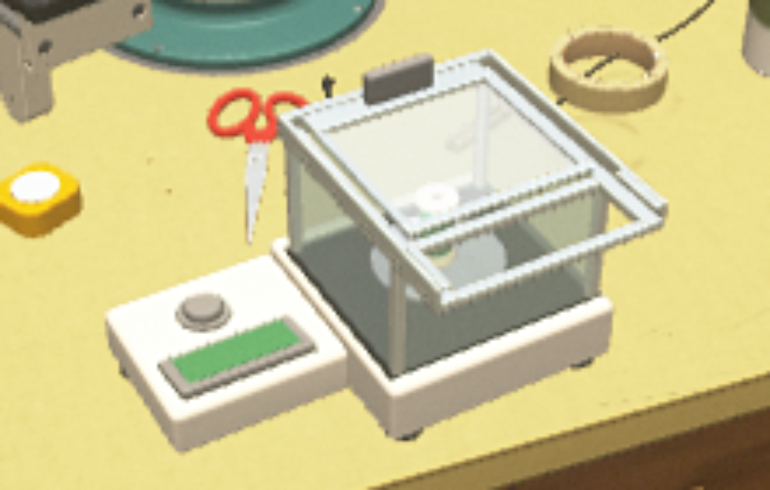

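The door is shut with the pull at the front bar, the spool stands on the pan at (437,225), and the arm is clear.

```bash
python3 -c "
from rig import finish_job
print(finish_job())"
```

```text
the job is handed in; nothing more can be done
None
```

I handed the job in at about 27 s: the spool stands centred on the pan, the door is shut against its stop, the key was pressed to the bottom and the arm is clear; no verdict was returned.

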